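# Seat a bracket in the corner fences of an inspection plate and hold it

## Robot

A 6-joint arm with a two-finger parallel gripper is mounted at the origin on the work surface. World frame = base frame: x ahead of the robot, y to its left, z up, the work surface at z = 0. Lengths are in m, angles in rad, forces in N, time in s.
With the tool pointing down it reaches from about 0.4 to 0.825 m from the base axis. Payload 7 kg.
Tool frame: the origin (TCP) lies at the centre of the arm's flange, where the gripper is bolted on; the fingertips stand 178 mm ahead of it and the grasp point (between the pads) lies arm.tcp_to_grasp ahead of it (arm.tcp_to_grasp is the distance from the TCP to the grasp point, in m); z points along the fingers, y is the direction in which the jaws open and shut (so a half turn about z gives the same grasp; the last joint's range is limited). The gripper opens to 88 mm and grips with 3 to 60 N. Pads are 19 mm wide; open, the fingers measure 130 mm over their backs; the gripper's body (78 mm by 193 mm) begins 47 mm behind the grasp point.
Start: joints at [-0.82, 0.359, 0.012, 0, -1.224, -0.288], TCP at [0.301, -0.604, 0.405] pointing down, gripper open.
Joint ranges: [-3.07, 3.07], [-1.43, 2.12], [-1.02, 1.25], [-3.03, 1.67], [-3.05, -0], [-3.03, 3.03]. Speed limits (rad/s): [2.39, 2.39, 3.01, 3.14, 3.14, 3.14].

## Interface

Orientations are given as [roll, pitch, yaw] about the fixed x, y, z axes, in that order (R = Rz(yaw) Ry(pitch) Rx(roll)).
In Python, from station import arm gives the robot as it stands.
- The arm moves only by the tool move_arm, never from a script. Its argument "deltas" is a list of rows, each a list of 6 numbers: the shift along the world's x, y, z in mm, then the turn, a rotation vector about the world's x, y, z in degrees. In form: [[tx, ty, tz, ax, ay, az], ...]. A call has exactly 5 rows; each row shifts and turns the commanded pose from where the row before left it; what a row does not reach is not made up. A row lasts 1/12 s, in which the tool goes at most 41.7 mm and 7.16 degrees, less where a joint would pass 70% of its speed; a pose out of reach is approached as far as the arm can. A call with a gripper value outside its range is refused whole. "claw" is the closure in counts, from 0 (fully open) to 255 (shut), set as the call begins (left out, the last holds). The fingers move at their own pace and stop on an object; "squeeze" is the grip in N (left out, the last holds). Time passes only in rows, so rows that do not move let the fingers close, or fill a call up. It gives the time, the measured TCP pose, the force and the opening at its end, in the units of the state.
- arm.get_state(): the state, without advancing time (a new reading comes with each control period).
- arm.grab_frame(name): name is "scene" or "top" or "wrist"; returns the picture (420x560x3 uint8, red, green, blue); there is no depth.
- arm.calibration(name): a dict with "intrinsics" (3x3 intrinsics, pixels), "k1" (the pictures are not rectified: a ray, as slopes to the right and down, at radius r is drawn at 1 + k1 r^2 times it, then the intrinsics apply), "T" (4x4, takes a point from camera to world coordinates); the wrist camera has in their place "mount" (4x4, takes a point from camera to tool coordinates, whose origin is the TCP and whose axes are the flange's). Camera axes: x right, y up, looking along -z (the intrinsics and any distortion apply to the point x, -y, -z); pixel columns grow to the right and rows downward; lengths in m; the calibration is good to about 2 mm. A picture is of the moment at which its call begins: read the wrist's pose just before it. calibration takes no time and is no camera call.
- arm.job_done(): hands the job in, once; it reports no verdict.
Trained networks look in the newest picture that a camera, given by its name, has taken for a name from the list of things; names that differ only in an ending like _2 or _b are one class to them, and where a whole thing is asked for, a point or a joint stands for the part that bears it (a point fixed in the world has none). Each returns a list of dicts, best first, with "score" (0 to 1); they miss things now and then, are a little off and sometimes report something else, mostly with a low value. They report only what shows in the picture. A call takes as long as a camera call.
- arm.spot_in(thing, camera): "xy" ([column, row] in pixels, amid what is visible of it).
- arm.masks_of(thing, camera): "pixels" (420x560 bool, what is visible of it) and "xy" ([column, row] in pixels, amid what is visible of it).
- arm.spot_point(thing, camera): "xy" ([column, row] in pixels: a listed point, or the origin of a listed thing).
The state is a dict: "t": time; "q": joint angles; "qd": joint speeds; "joint_efforts": joint torques, N m; "eef_pos": TCP position; "ee_rot": TCP orientation; "force": force on the tool from outside, world axes, zero at the start; "moment": the same for the moment, N m; "width": finger opening in m.
Only numpy, scipy, OpenCV 4.12 (cv2) and the standard library are available. Lean on these libraries where they do the work, as an engineer would, in place of code of your own. Each camera call takes 0.05 s, during which the arm holds its last target. There are 200 camera calls.

## Task

Slide the white cover of the blue case fully open and lift the brass-coloured bracket out. Set it flat on the granite plate and press it into the corner of the two dark fences, its long side along the long fence, so that it touches both fences squarely at once; finish while still gripping it and pressing it firmly against both (do not let go). Leave the two weights, the blue magnet base and the dial stand where they are.

Things in the scene. Friction and masses are not known exactly. Their poses are not given: they have to be found in the camera images.
- case: fixed open-topped blue case, outside 108 (its x) x 162 (its y) x 58 mm high, walls and floor 6 mm thick, black inner floor; origin at the centre of its underside, on the table; left or right, yaw varies. Guide rails for the cover along both its x-way sides rise to 66 mm and run 98 mm out beyond the case at its +x end, there on two 8 mm posts
- cover (a joint): slide of the white cover along the case's own +x, in m: 0 = closed over the case, 0.095 = fully open (end stop). Starts nearly closed (0 to 0.025); about 2.5 N of friction and 4 N per m/s of damping, stays where it is left
- cover_handle (a point): middle of the black bar handle in the centre of the cover, 76 mm above the table; axes as the case's. The bar is 12 mm thick along the slide (x), 70 mm long in y, from 62 to 90 mm above the table; the white cover plate is 106 x 152 x 4 mm, its top 62 mm above the table. Moves with the cover
- bracket_center (a point): centre (half-way up) of the loose brass-coloured bracket, about 0.25 kg, an upside-down T: foot 60 (its x) x 44 (y) x 18 mm, on its middle a rib 60 mm long (x), 20 mm thick (y), top 46 mm above the underside. A half turn about z makes no difference. Starts under the cover on the case floor (this point 29 mm above the table), within 11 mm of the case's middle, x within 0.15 rad of the case's
- plate: fixed grey granite plate 240 (its x) x 220 (its y) x 40 mm high; origin at the centre of its underside, on the table; top 40 mm above the table, smooth: the bracket slides on it and on the fences with friction about 0.2; position and yaw vary, and it may stand left or right
- fence_long: dark steel fence fixed on the plate, 124 mm along the plate's x, 14 mm thick in y, 14 mm high; its inner face (towards the plate's +y) is flat; origin at the centre of its underside
- fence_short: dark steel fence fixed on the plate at the +x end of the long one, 60 mm along the plate's y, 14 mm thick in x, 14 mm high; its inner face (towards the plate's -x) is flat; origin at the centre of its underside
- corner (a point): the inner corner where the two fence faces meet, at the plate's top (40 mm above the table), axes as the plate's: the long fence's face runs from here along -x, the short fence's along +y. A bracket seated with its long side along the long fence has its centre 30 mm from here along -x, 22 mm along +y and 23 mm up
- bracket: the same bracket, origin at the centre of its underside
- weight_big: loose bystander: steel knob weight 32 mm across, 52 mm high, 0.3 kg, on the plate beside the corner, standing 60 mm or more to the +y side of the plate's middle; origin at its underside
- weight_small: loose bystander: steel knob weight 24 mm across, 40 mm high, on the plate as well; origin at its underside
- magnet_base: loose bystander: blue magnet base 40 x 36 x 40 mm with a short post (58 mm high in all), on the plate as well; origin at its underside
- dial_stand: loose bystander: dial gauge on a dark foot 56 x 50 mm, 155 mm high, on the table at the far middle; origin at its underside

How it is judged:
By the outcome, as a careful person would: the job done as asked, in the order asked, and still so for the second after the job is handed in, while the arm keeps its last pose, push and grip.
It also fails if it takes over 61 s, if anything falls off the work surface, if the arm or the gripper's body presses on something with over 40 N, if the wrist force passes 120 N, or if a joint passes its speed limit or range.

## Working session

There is one attempt and no reset: what is moved stays moved. The work goes in short steps, Python scripts to look and compute and a tool call to move; the robot and the scene stay as the last step left them, time stands still between calls to the robot, and variables do not carry over. Pictures are saved under pics/ and viewed, about 8 in all and at most 12, crops included, and the job is handed in when it is done.

Besides the shell and the picture viewer there is one more tool, called as name(argument=value, ...) on one line, values as JSON. move_arm: Moves the arm, as the interface text tells. Its arguments: {"type":"object","properties":{"deltas":{"type":"array","items":{"type":"array","items":{"type":"number"}}},"claw":{"type":"number"},"squeeze":{"type":"number"}},"required":["deltas"]}

```bash
ls; mkdir -p pics; cat > h.py <<'E'
import numpy as np, cv2
from station import arm
from scipy.spatial.transform import Rotation as R
def camT(n,st=None):
    c=arm.calibration(n)
    if 'T' in c: return c,np.array(c['T'])
    st=st or arm.get_state(); M=np.eye(4); M[:3,:3]=R.from_euler('xyz',st['ee_rot']).as_matrix(); M[:3,3]=st['eef_pos']
    return c,M@np.array(c['mount'])
def unproj(n,xy,z,st=None):
    c,T=camT(n,st); K=np.array(c['intrinsics']); k=c['k1']
    u=np.array([(xy[0]-K[0,2])/K[0,0],(xy[1]-K[1,2])/K[1,1]]); s=u.copy()
    for _ in range(20): s=u/(1+k*(s@s))
    d=T[:3,:3]@np.array([s[0],-s[1],-1]); o=T[:3,3]
    return o+d*(z-o[2])/d[2]
def proj(n,P,st=None):
    c,T=camT(n,st); K=np.array(c['intrinsics']); p=np.linalg.inv(T)@np.append(P,1)
    s=np.array([p[0],-p[1]])/-p[2]; s=s*(1+c['k1']*(s@s)); return s*[K[0,0],K[1,1]]+K[:2,2]
def save(n,f): 
    im=arm.grab_frame(n); cv2.imwrite('pics/'+f,im[:,:,::-1]); return im
E
python3 - <<'E'
from h import *
st=arm.get_state(); print(st['t'],st['eef_pos'],st['ee_rot'],st['force'],st['width'],arm.tcp_to_grasp)
a=save('top','top0.png'); b=save('scene','sc0.png')
Z={'case':.0,'cover_handle':.076,'plate':.0,'fence_long':.04,'fence_short':.04,'corner':.04,'weight_big':.04,'weight_small':.04,'magnet_base':.04,'dial_stand':0}
for n in ['top','scene']:
  for k,z in Z.items():
    for r in arm.spot_point(k,n)[:2]: print(n,k,round(r['score'],2),np.round(r['xy'],1),np.round(unproj(n,r['xy'],z),4))
for n in ['top','scene']: print(n,np.round(camT(n)[1],3).tolist())
cv2.imwrite('pics/both0.png',cv2.resize(np.hstack([a,b])[:,:,::-1],(1120,420))[:, :])
E
```

```text
pics
0.0 [ 0.30127301 -0.60381457  0.40370773] [ 3.13991245e+00 -1.50128046e-04 -2.67893278e+00] [ 0.21049447 -0.2340035  -0.53198342] 0.08781794234478014 0.1593
top case 0.66 [351.1 235.7] [ 0.5314 -0.1981  0.    ]
top plate 0.89 [203.  259.7] [0.4735 0.2025 0.    ]
top plate 0.44 [217.4 232.8] [0.5452 0.1646 0.    ]
top fence_long 0.76 [223.4 246.3] [0.5057 0.1427 0.04  ]
top fence_short 0.66 [206.3 234.7] [0.5367 0.1875 0.04  ]
top corner 0.69 [218.2 232.2] [0.5427 0.1565 0.04  ]
top corner 0.46 [179.  307.2] [0.3546 0.2533 0.04  ]
top weight_big 0.47 [178.7 306.1] [0.3573 0.2541 0.04  ]
top weight_big 0.18 [224.9 248.3] [0.5005 0.1388 0.04  ]
top weight_small 0.73 [205.1 235.3] [0.5351 0.1906 0.04  ]
top weight_small 0.43 [166.8 269.9] [0.448  0.2871 0.04  ]
top magnet_base 0.81 [165.1 240.1] [0.5245 0.294  0.04  ]
top dial_stand 0.71 [284.1 145. ] [ 0.7908 -0.0214  0.    ]
scene case 0.72 [255.7 183.2] [ 0.524  -0.1907  0.    ]
scene cover_handle 0.83 [249.  163.2] [ 0.5482 -0.1831  0.076 ]
scene plate 0.87 [378.7 257.8] [0.4688 0.1981 0.    ]
scene fence_long 0.74 [353.1 234. ] [0.4943 0.1376 0.04  ]
scene fence_short 0.79 [358.6 255.5] [0.5323 0.1926 0.04  ]
scene corner 0.93 [346.5 247. ] [0.5347 0.1589 0.04  ]
scene weight_big 0.69 [436.1 235.4] [0.3496 0.2514 0.04  ]
scene weight_small 0.51 [418.1 259.7] [0.4419 0.2761 0.04  ]
scene magnet_base 0.84 [402.5 283.6] [0.5188 0.3005 0.04  ]
scene dial_stand 0.66 [200.6 257. ] [ 0.7794 -0.0352  0.    ]
top [[-0.017, 0.986, -0.166, 0.437], [-1.0, -0.016, 0.004, 0.006], [0.002, 0.166, 0.986, 1.054], [0.0, 0.0, 0.0, 1.0]]
scene [[-0.8, -0.369, 0.473, 1.08], [0.6, -0.501, 0.623, 0.626], [0.007, 0.783, 0.622, 0.701], [0.0, 0.0, 0.0, 1.0]]
```

View pics/top0.png

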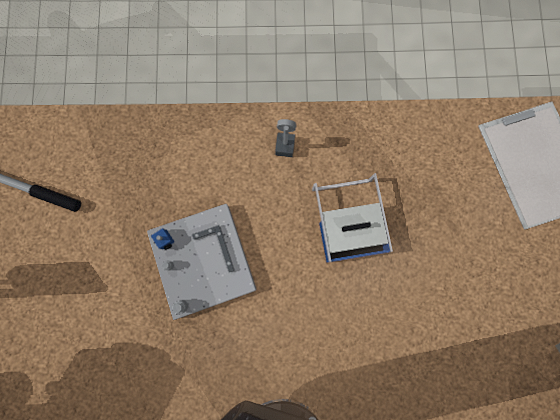

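The top picture shows the case on the right at about (355,235), its rails running up the picture (world +x), and the handle at (356,227). The plate is on the left with the fence corner near (219,231). Next I move over the case for a wrist look.

move_arm(deltas=[[15,30,2,0,0,-2],[15,30,2,0,0,-2],[15,30,2,0,0,-2],[15,30,2,0,0,-2],[15,30,2,0,0,-2]], claw=255, squeeze=20)

```text
t: 1.52
eef_pos: [0.3767, -0.4526, 0.4148]
ee_rot: [-3.141, 0.0, -2.855]
force: [1.6, -0.2, 0.1]
width: 0.0596
```

move_arm(deltas=[[15,30,2,0,0,-2],[15,30,2,0,0,-2],[15,30,2,0,0,-2],[10,30,0,0,0,-1],[10,30,0,0,0,0]])

```text
t: 1.93
eef_pos: [0.4418, -0.3024, 0.421]
ee_rot: [-3.141, 0.001, -2.977]
force: [-0.3, -0.0, -0.2]
width: 0.0266
```

move_arm(deltas=[[10,30,0,0,0,0],[10,30,0,0,0,0],[10,30,0,0,0,0],[0,0,0,0,0,0],[0,0,0,0,0,0]])

```text
t: 2.35
eef_pos: [0.4718, -0.2126, 0.421]
ee_rot: [-3.141, 0.001, -2.972]
force: [0.5, -1.3, 1.3]
width: 0.0008
```

```bash
python3 - <<'E'
from h import *
st=arm.get_state(); print(st['t'],st['eef_pos'],st['ee_rot'],st['force'],st['width'])
a=save('wrist','w1.png')
for k,z in {'case':0,'cover_handle':.076,'bracket_center':.029}.items():
    for r in arm.spot_point(k,'wrist')[:2]: print(k,round(r['score'],2),np.round(r['xy'],1),np.round(unproj('wrist',r['xy'],z,st),4))
for k in ['cover_handle']:
  for n in ['wrist']:
    for r in arm.masks_of(k,n)[:1]:
      m=r['pixels']; print(n,m.sum(),r['score'])
      c=max(cv2.findContours(m.astype(np.uint8),0,1)[0],key=cv2.contourArea)[:,0]
      w=np.array([unproj(n,p,.062,st)[:2] for p in c]); print(cv2.minAreaRect((w*1000).astype(np.float32)))
E
```

```text
2.35 [ 0.47177724 -0.21258173  0.42098455] [-3.14144494e+00  6.03554279e-04 -2.97241359e+00] [ 0.51030919 -1.26885053  1.31353502] 0.000846025346362079
case 0.87 [288.7 216.6] [ 0.5276 -0.1967  0.    ]
cover_handle 0.93 [284.9 256.3] [ 0.546  -0.1984  0.076 ]
wrist 6709 0.68
((521.9019165039062, -198.66073608398438), (60.08372116088867, 153.7958221435547), 8.874578475952148)
```

View pics/w1.png

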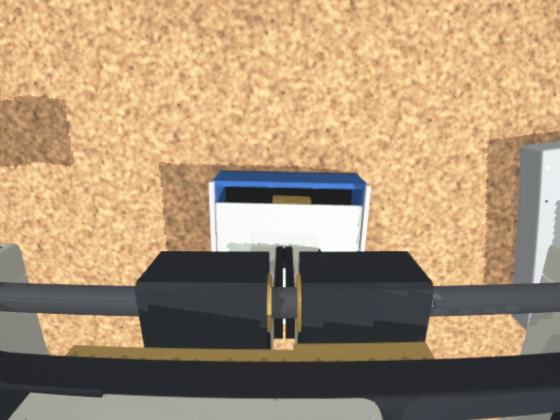

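The wrist view shows the case upright in the picture and aligned with the gripper. The cover's rear edge is at row ~204 and the handle is behind the fingers near (285,255). I go down on the near side of the handle with closed fingers and push it along the case's x.

move_arm(deltas=[[9,2,-35,0,0,-1],[9,2,-35,0,0,0],[9,2,-35,0,0,0],[9,2,-35,0,0,0],[0,0,-32,0,0,0]])

```text
t: 3.02
eef_pos: [0.5081, -0.2067, 0.2468]
ee_rot: [-3.141, 0.001, -2.994]
force: [0.9, 0.1, 0.3]
width: 0.0006
```

move_arm(deltas=[[0,0,0,0,0,0],[8,1.2,0,0,0,0],[8,1.3,0,0,0,0],[8,1.2,0,0,0,0],[8,1.3,0,0,0,0]])

```text
t: 3.43
eef_pos: [0.5403, -0.2014, 0.2507]
ee_rot: [-3.141, 0.002, -2.993]
force: [-3.6, -2.1, 1.1]
width: 0.0001
```

move_arm(deltas=[[8,1.2,0,0,0,0],[8,1.3,0,0,0,0],[8,1.2,0,0,0,0],[8,1.3,0,0,0,0],[8,1.3,0,0,0,0]])

```text
t: 3.85
eef_pos: [0.5801, -0.1945, 0.2488]
ee_rot: [-3.142, 0.0, -2.993]
force: [-2.8, -1.3, 2.3]
width: 0.0005
```

move_arm(deltas=[[4,0.6,0,0,0,0],[4,0.6,0,0,0,0],[4,0.6,0,0,0,0],[2,0.3,0,0,0,0],[2,0.3,0,0,0,0]])

```text
t: 4.27
eef_pos: [0.5954, -0.1922, 0.2485]
ee_rot: [3.141, -0.0, -2.993]
force: [-1.9, -0.1, 1.7]
width: 0.0009
```

move_arm(deltas=[[2,0.3,0,0,0,0],[2,0.3,0,0,0,0],[2,0.3,0,0,0,0],[2,0.3,0,0,0,0],[2,0.3,0,0,0,0]])

```text
t: 4.68
eef_pos: [0.6033, -0.1911, 0.2484]
ee_rot: [3.141, -0.006, -2.993]
force: [-17.9, -1.8, 12.3]
width: 0.0004
```

move_arm(deltas=[[1,0.2,0,0,0,0],[1,0.2,0,0,0,0],[1,0.1,0,0,0,0],[1,0.2,0,0,0,0],[1,0.1,0,0,0,0]])

```text
t: 5.1
eef_pos: [0.6048, -0.1911, 0.2484]
ee_rot: [3.14, -0.015, -2.994]
force: [-30.0, -2.2, 21.7]
width: 0.0002
```

The cover is at its end stop (force 30 N along -x). I back off, rise, open the fingers and look at the bracket.

move_arm(deltas=[[-12,-2,0,0,0,0],[-15,-2,20,0,0,0],[-10,-2,35,0,0,0],[-5,0,40,0,0,0],[0,0,40,0,0,0]], claw=60)

```text
t: 5.52
eef_pos: [0.5676, -0.1961, 0.3854]
ee_rot: [-3.142, 0.001, -2.993]
force: [1.1, -0.1, -0.4]
width: 0.0281
```

move_arm(deltas=[[0,0,35,0,0,0],[0,0,0,0,0,0],[0,0,0,0,0,0],[0,0,0,0,0,0],[0,0,0,0,0,0]])

```text
t: 5.93
eef_pos: [0.5683, -0.1958, 0.4177]
ee_rot: [3.141, -0.001, -2.993]
force: [0.7, -0.2, -0.5]
width: 0.0616
```

```bash
cat > look.py <<'E'
from h import *
def rect(n,k,z,st=None):
    for r in arm.masks_of(k,n)[:1]:
      m=r['pixels']; c=max(cv2.findContours(m.astype(np.uint8),0,1)[0],key=cv2.contourArea)[:,0]
      w=np.array([unproj(n,p,z,st)[:2] for p in c]); print(' mask',n,k,round(r['score'],2),m.sum(),np.round(r['xy'],1),np.round(np.hstack(cv2.minAreaRect((w*1000).astype(np.float32))),1))
E
python3 - <<'E'
from look import *
st=arm.get_state(); print(st['t'],st['eef_pos'],st['ee_rot'],st['width'])
for n in ['wrist','top','scene']:
  a=save(n,f'b_{n}.png')
  for k,z in {'case':0,'cover_handle':.076,'bracket_center':.029}.items():
    for r in arm.spot_point(k,n)[:1]: print(n,k,round(r['score'],2),np.round(r['xy'],1),np.round(unproj(n,r['xy'],z,st),4))
  rect(n,'bracket_center',.045,st)
E
```

```text
5.9333 [ 0.56827883 -0.19581705  0.41765384] [ 3.14106572e+00 -1.01629899e-03 -2.99291276e+00] 0.06160191870541937
wrist case 0.5 [287.5 136.6] [ 0.5277 -0.1971  0.    ]
wrist bracket_center 0.84 [285.1 141.3] [ 0.5304 -0.1996  0.029 ]
 mask wrist bracket_center 0.69 2467 [287.6 141.9] [ 528.  -196.    61.6   43.4    8.6]
top case 0.77 [350.1 235.3] [ 0.5326 -0.1955  0.    ]
top cover_handle 0.83 [350.1 199.5] [ 0.6173 -0.1853  0.076 ]
top bracket_center 0.87 [352.8 237.5] [ 0.524  -0.1967  0.029 ]
 mask top bracket_center 0.74 161 [176.5 304.7] [355.9 250.6  29.9  37.3  20.1]
scene case 0.62 [255.6 183.3] [ 0.5245 -0.1905  0.    ]
scene cover_handle 0.78 [228.4 174.6] [ 0.6169 -0.1708  0.076 ]
scene bracket_center 0.73 [250.2 175.8] [ 0.5395 -0.1925  0.029 ]
 mask scene bracket_center 0.79 264 [257.6 172.2] [ 524.2 -177.2   60.9   72.5    2.4]
```

View pics/b_wrist.png

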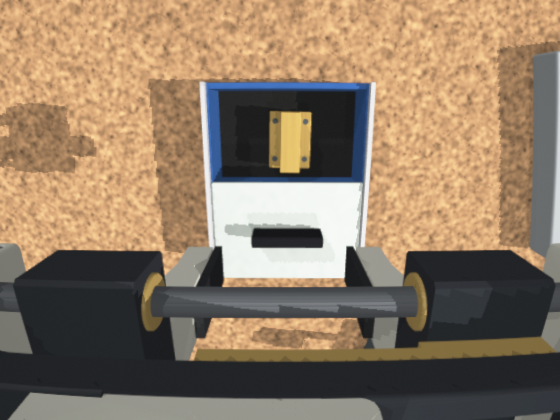

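The wrist view shows the cover open and the bracket's rib at columns 281–300, rows 111–172, parallel to the picture's vertical. I'll refine the rib centre from those edges at z = 0.052.

```bash
python3 - <<'E'
from h import *
st=arm.get_state()
for z,ps in ((.052,[(281,110.5),(300,110.5),(281,172),(300,172)]),(.024,[(269.5,112),(311.5,112),(270,167),(310.5,167)])):
  w=np.array([unproj('wrist',p,z,st) for p in ps])[:,:2]; print(np.round(w,4).tolist(),w.mean(0)); d=(w[2:]-w[:2]).mean(0); print(np.hypot(*d),np.arctan2(*d[::-1]), np.hypot(*(w[1]-w[0])))
im=cv2.imread('pics/b_wrist.png')[95:185,255:325]; cv2.imwrite('pics/crop.png',cv2.resize(im,None,fx=7,fy=6,interpolation=2))
E
```

```text
[[0.4996, -0.2088], [0.4968, -0.1904], [0.5601, -0.1998], [0.5572, -0.1806]] [ 0.52841129 -0.19489497]
0.06114802134256776 0.15481689226515372 0.018574260117512297
[[0.5035, -0.2207], [0.4968, -0.1768], [0.5618, -0.212], [0.5551, -0.1679]] [ 0.52932179 -0.19436179]
0.05894441933762569 0.15012224849686231 0.04442045753623731
```

View pics/crop.png

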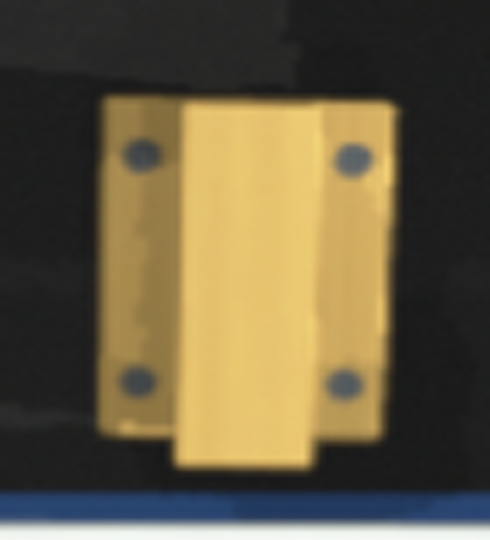

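The crop confirms a straight rib. The bracket centre is about (0.529, -0.195) with yaw about 0.15. Going down to grip the rib with the tips at z ≈ 0.030.

move_arm(deltas=[[-20,0.5,-20,0,0,0],[-19,0.5,-36,0,0,0],[0,0,-40,0,0,0],[0,0,-40,0,0,0],[0,0,-36,0,0,0]])

```text
t: 7.1
eef_pos: [0.5286, -0.195, 0.2454]
ee_rot: [-3.142, 0.001, -2.993]
force: [-0.1, 0.3, -0.4]
width: 0.0668
```

move_arm(deltas=[[0,0,-20,0,0,0],[0,0,-10,0,0,0],[0,0,-5,0,0,0],[0,0,0,0,0,0],[0,0,0,0,0,0]])

```text
t: 7.52
eef_pos: [0.5301, -0.1951, 0.2129]
ee_rot: [-3.141, 0.002, -2.993]
force: [-0.2, -0.2, 0.3]
width: 0.0668
```

move_arm(deltas=[[0,0,-3,0,0,0],[0,0,0,0,0,0],[0,0,0,0,0,0],[0,0,0,0,0,0],[0,0,0,0,0,0]], claw=255, squeeze=45)

```text
t: 7.93
eef_pos: [0.5294, -0.195, 0.2091]
ee_rot: [-3.141, 0.001, -2.993]
force: [0.6, -0.5, 0.4]
width: 0.0387
```

move_arm(deltas=[[0,0,0,0,0,0],[0,0,0,0,0,0],[0,0,0,0,0,0],[0,0,0,0,0,0],[0,0,0,0,0,0]])

```text
t: 8.35
eef_pos: [0.5294, -0.195, 0.2087]
ee_rot: [-3.142, 0.0, -2.993]
force: [-0.6, 0.4, 0.7]
width: 0.0194
```

move_arm(deltas=[[0,0,8,0,0,0],[0,0,20,0,0,0],[0,0,35,0,0,0],[0,0,40,0,0,0],[0,0,40,0,0,0]])

```text
t: 8.77
eef_pos: [0.5286, -0.1949, 0.353]
ee_rot: [3.141, -0.002, -2.993]
force: [1.4, 0.2, -1.9]
width: 0.0198
```

Gripped (opening 19.8 mm) and lifted. Heading to the plate.

move_arm(deltas=[[5,30,5,0,0,1],[5,35,5,0,0,1],[5,35,5,0,0,1],[5,35,5,0,0,1],[5,35,5,0,0,1]])

```text
t: 9.18
eef_pos: [0.5538, -0.0236, 0.3774]
ee_rot: [3.141, 0.0, -2.905]
force: [0.4, -0.8, -1.7]
width: 0.0195
```

move_arm(deltas=[[5,35,5,0,0,1],[5,35,5,0,0,1],[5,35,5,0,0,1],[5,35,5,0,0,1],[5,35,2,0,0,0]])

```text
t: 9.6
eef_pos: [0.579, 0.1517, 0.3998]
ee_rot: [3.141, 0.001, -2.835]
force: [0.8, 0.0, -1.2]
width: 0.0196
```

move_arm(deltas=[[0,0,0,0,0,0],[0,0,0,0,0,0],[0,0,0,0,0,0],[0,0,0,0,0,0],[0,0,0,0,0,0]])

```text
t: 10.02
eef_pos: [0.5791, 0.1489, 0.3987]
ee_rot: [-3.142, -0.0, -2.837]
force: [0.3, 0.1, -1.4]
width: 0.0197
```

```bash
python3 - <<'E'
from look import *
st=arm.get_state(); print(st['t'],st['eef_pos'],st['ee_rot'],st['width'])
a=save('wrist','p_wrist.png')
for k,z in {'plate':0,'fence_long':.04,'fence_short':.04,'corner':.04,'weight_small':.04}.items():
    for r in arm.spot_point(k,'wrist')[:2]: print(k,round(r['score'],2),np.round(r['xy'],1),np.round(unproj('wrist',r['xy'],z,st),4))
for k in ['fence_long','fence_short']: rect('wrist',k,.054,st)
for n in ['top']:
  arm.grab_frame(n); rect(n,'plate',.04,st); rect(n,'fence_long',.054); rect(n,'fence_short',.054)
E
```

```text
10.0167 [0.57912715 0.14890773 0.39871622] [-3.14156401e+00 -3.18230748e-04 -2.83717996e+00] 0.019657309852674183
plate 0.76 [359.3  96.8] [0.4749 0.2002 0.    ]
fence_long 0.92 [302.6 101.4] [0.4987 0.1424 0.04  ]
fence_short 0.87 [337.6 157.6] [0.5392 0.1923 0.04  ]
corner 0.8 [306.  150.4] [0.542  0.1602 0.04  ]
weight_small 0.79 [454.4 105.3] [0.4559 0.2838 0.04  ]
 mask wrist fence_long 0.62 2179 [303.3  95. ] [499.2 141.  123.2  14.2  18. ]
 mask wrist fence_short 0.93 973 [339.1 160.6] [538.9 193.9  15.4  60.1  17.8]
 mask top plate 0.58 6853 [201.2 262.8] [472.5 199.8 240.3 225.1  18.1]
 mask top fence_long 0.85 304 [226.8 246.4] [499.4 138.8 123.6  17.6  19.6]
 mask top fence_short 0.45 155 [204.3 235. ] [540.6 192.4  17.3  61.9  17.7]
```

View pics/p_wrist.png

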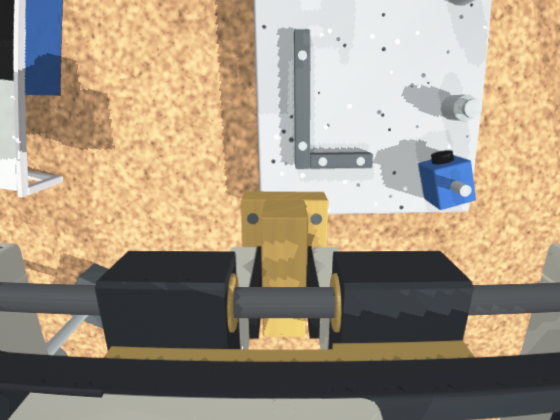

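The wrist view shows the long fence at columns 294–310, rows 30–168, and the short one at columns 310–372, rows 152–168. The corner is near (310,152), i.e. world (0.542, 0.162), with plate yaw ≈ 0.312. The seated centre should be about (0.5065, 0.174), so I approach 12 mm off both fences and then go down.

move_arm(deltas=[[-22,8,0,0,0,0.5],[-22,8,0,0,0,0],[-22,8,-15,0,0,0],[-22,9,-30,0,0,0],[0,0,-35,0,0,0]])

```text
t: 11.03
eef_pos: [0.489, 0.1838, 0.3202]
ee_rot: [3.139, 0.004, -2.826]
force: [0.6, -0.7, -3.4]
width: 0.0198
```

move_arm(deltas=[[0,0,-30,0,0,0],[0,0,-20,0,0,0],[0,0,-10,0,0,0],[0,0,-5,0,0,0],[0,0,0,0,0,0]])

```text
t: 11.45
eef_pos: [0.4915, 0.1831, 0.2533]
ee_rot: [-3.141, -0.001, -2.827]
force: [-0.0, -0.3, -1.4]
width: 0.0196
```

```bash
python3 - <<'E'
from look import *
st=arm.get_state(); print(st['t'],st['eef_pos'],st['ee_rot'],st['width'],st['force'])
a=save('wrist','q_wrist.png'); b=save('scene','q_scene.png')
cv2.imwrite('pics/q.png',np.vstack([a[:300,:],cv2.resize(b[180:300,300:460],(400,300))[:, :].repeat(1,0) if 0 else cv2.copyMakeBorder(cv2.resize(b[200:300,300:460],(480,300)),0,0,0,80,0)])[:,:,::-1])
E
```

```text
11.45 [0.49153139 0.18312379 0.2532807 ] [-3.14104060e+00 -8.94176576e-04 -2.82703268e+00] 0.01960947771431788 [-0.01996761 -0.25172061 -1.42838322]
```

View pics/q.png

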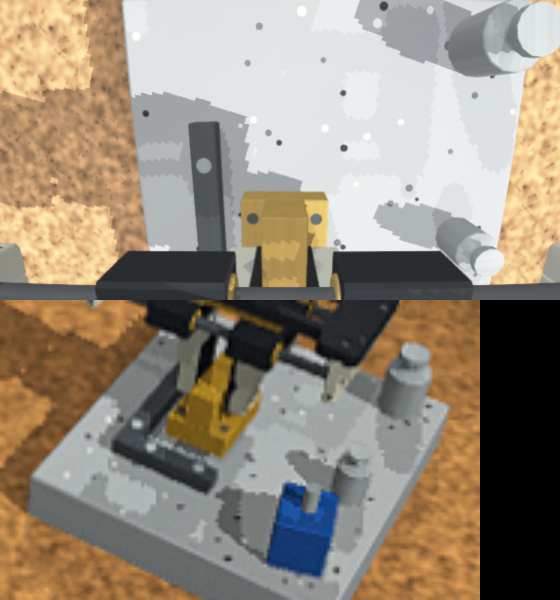

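The picture shows the bracket held level just above the plate, with a clear gap to both fences and the bystanders in place. Lowering to contact.

move_arm(deltas=[[0,0,-3,0,0,0],[0,0,-3,0,0,0],[0,0,-2,0,0,0],[0,0,-1,0,0,0],[0,0,-1,0,0,0]])

```text
t: 11.97
eef_pos: [0.4913, 0.183, 0.2437]
ee_rot: [3.142, 0.0, -2.827]
force: [-0.4, 0.9, -2.9]
width: 0.0196
```

move_arm(deltas=[[0,0,-0.5,0,0,0],[0,0,-0.5,0,0,0],[0,0,-0.5,0,0,0],[0,0,0,0,0,0],[0,0,0,0,0,0]])

```text
t: 12.38
eef_pos: [0.4916, 0.1832, 0.2427]
ee_rot: [3.142, 0.001, -2.827]
force: [0.4, -0.7, 4.0]
width: 0.0194
```

move_arm(deltas=[[2.1,-1.4,0,0,0,0],[2.1,-1.4,0,0,0,0],[2.1,-1.4,0,0,0,0],[2.1,-1.4,0,0,0,0],[2.1,-1.4,0,0,0,0]])

```text
t: 12.8
eef_pos: [0.5024, 0.1762, 0.2427]
ee_rot: [3.141, 0.001, -2.827]
force: [-1.9, 1.6, 5.7]
width: 0.0196
```

move_arm(deltas=[[0.3,-1,0,0,0,0],[0.3,-1,0,0,0,0],[0.3,-1,0,0,0,0],[0.2,-0.5,0,0,0,0],[0,0,0,0,0,0]])

```text
t: 13.22
eef_pos: [0.5034, 0.1732, 0.2427]
ee_rot: [3.14, 0.002, -2.827]
force: [-3.4, 4.2, 5.7]
width: 0.0196
```

move_arm(deltas=[[0.2,-0.5,0,0,0,0],[0.2,-0.5,0,0,0,0],[0.1,-0.5,0,0,0,0],[0,0,0,0,0,0],[0,0,0,0,0,0]])

```text
t: 13.63
eef_pos: [0.5036, 0.1727, 0.2428]
ee_rot: [3.139, 0.003, -2.826]
force: [-7.1, 10.8, 7.6]
width: 0.0194
```

move_arm(deltas=[[0.9,0.3,0,0,0,0],[0.9,0.3,0,0,0,0],[0.5,0.2,0,0,0,0],[0.5,0.2,0,0,0,0],[0,0,0,0,0,0]])

```text
t: 14.05
eef_pos: [0.5063, 0.1737, 0.2428]
ee_rot: [3.139, 0.002, -2.826]
force: [-7.6, 10.2, 7.8]
width: 0.0197
```

```bash
cat > f.py <<'E'
from h import *
s=arm.get_state(); c,q=np.cos(.3125),np.sin(.3125); P=np.array([[c,q],[-q,c]])
print(s['t'],'uv',P@s['eef_pos'][:2]*1000,'z',s['eef_pos'][2],'rot',s['ee_rot'],'F uv',P@s['force'][:2],s['force'][2],'M',P@s['moment'][:2],s['moment'][2],s['width'])
E
python3 f.py
```

```text
14.05 uv [535.19263082   9.60173401] z 0.2427579698573909 rot [ 3.13896160e+00  2.21022027e-03 -2.82643389e+00] F uv [-4.10516855 12.06455494] 7.7860275406100365 M [4.4833476 1.4441481] 0.24637457614365665 0.019655216189099944
```

move_arm(deltas=[[0.5,0.2,0,0,0,0],[0.5,0.2,0,0,0,0],[0.5,0.2,0,0,0,0],[0.5,0.2,0,0,0,0],[0,0,0,0,0,0]])

```text
t: 14.47
eef_pos: [0.5079, 0.1742, 0.2428]
ee_rot: [3.139, 0.001, -2.826]
force: [-9.8, 9.7, 9.7]
width: 0.0196
```

```bash
python3 f.py
```

```text
14.4667 uv [536.84649208   9.644254  ] z 0.2427864426890515 rot [ 3.13921031e+00  1.01099888e-03 -2.82647024e+00] F uv [-6.36978738 12.25412842] 9.694894928840618 M [4.64903765 2.4060323 ] 0.3234983742829514 0.01960785147777222
```

move_arm(deltas=[[0.5,0.2,0,0,0,0],[0.5,0.1,0,0,0,0],[0.5,0.2,0,0,0,0],[0.5,0.1,0,0,0,0],[0,0,0,0,0,0]])

```text
t: 14.88
eef_pos: [0.5085, 0.1744, 0.2427]
ee_rot: [3.139, -0.002, -2.827]
force: [-18.0, 10.8, 17.8]
width: 0.0199
```

```bash
python3 f.py
```

```text
14.8833 uv [537.51629321   9.61221948] z 0.24272640323449796 rot [ 3.13947152e+00 -2.26292578e-03 -2.82658322e+00] F uv [-13.86438719  15.79533047] 17.753172651762476 M [5.91166076 5.28731273] 0.4173518568625537 0.019942071303337774
```

Both fences are now in contact, with about 14 N along u and 16 N along v. Mz ≈ +0.42 N·m suggests the long-fence contact is near the +x end, so I turn slightly positive, press a little more and watch Mz.

move_arm(deltas=[[0,0,0,0,0,0.2],[0,0,0,0,0,0.2],[0,0,0,0,0,0.2],[0,0,0,0,0,0],[0,0,0,0,0,0]], squeeze=58)

```text
t: 15.3
eef_pos: [0.5086, 0.1743, 0.2428]
ee_rot: [3.139, -0.002, -2.817]
force: [-17.3, 9.5, 17.3]
width: 0.0197
```

```bash
python3 f.py
```

```text
15.3 uv [537.54252618   9.53539784] z 0.24275460982541344 rot [ 3.13937153e+00 -1.91557661e-03 -2.81660673e+00] F uv [-13.48144427  14.38259123] 17.325722883989567 M [5.68055531 5.12053365] 0.13006085530222028 0.0196686545349169
```

move_arm(deltas=[[0.4,-0.1,0,0,0,0.1],[0.4,-0.1,0,0,0,0],[0.4,-0.1,0,0,0,0],[0.4,-0.1,0,0,0,0],[0,0,0,0,0,0]])

```text
t: 15.72
eef_pos: [0.5091, 0.1742, 0.2428]
ee_rot: [3.138, -0.004, -2.815]
force: [-27.2, 14.8, 24.6]
width: 0.0191
```

```bash
python3 f.py; python3 - <<'E'
from h import *
a=save('wrist','s_wrist.png'); b=save('scene','s_scene.png')
cv2.imwrite('pics/s.png',np.vstack([a[:300],cv2.copyMakeBorder(cv2.resize(b[200:300,300:460],(480,300),interpolation=2),0,0,0,80,0)])[:,:,::-1])
E
```

```text
15.7167 uv [537.97633598   9.26170474] z 0.2427695433762003 rot [ 3.13839151 -0.00386039 -2.81530121] F uv [-21.28321636  22.45183693] 24.556426629139796 M [8.32000531 7.68583981] 0.11014759110066767 0.019148712628052473
```

View pics/s.png

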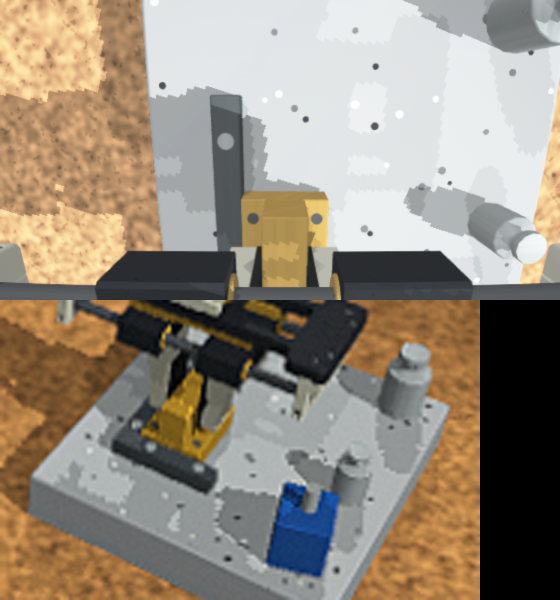

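The picture shows the bracket in the corner, touching the long fence (inner edge at column ~242) and the short one, with the bystanders unchanged. One enlarged crop to check squareness.

```bash
python3 - <<'E'
from h import *
im=cv2.imread('pics/s_wrist.png')[85:260,200:340]; cv2.imwrite('pics/s2.png',cv2.resize(im,None,fx=4,fy=3.4,interpolation=2))
st=arm.get_state(); g=cv2.cvtColor(cv2.imread('pics/s_wrist.png'),6).astype(float)
# fence inner top edge: dark->bright step along rows 100..185
def edge(rows,lo,hi,z):
    x=[lo+np.argmax(np.diff(cv2.GaussianBlur(g[r:r+1],(5,1),1)[0,lo:hi]))+.5 for r in rows]
    p=np.polyfit(rows,x,1); x2=np.polyval(p,rows); print('px',p,np.std(np.array(x)-x2))
    a,b=[unproj('wrist',(np.polyval(p,r),r),z,st)[:2] for r in (rows[0],rows[-1])]; d=a-b; print('yaw',np.arctan2(-d[1],-d[0]))
edge(np.arange(100,188),225,260,.054)
b=cv2.imread('pics/s_wrist.png'); m=((b[:,:,2].astype(int)-b[:,:,0])>50).astype(np.uint8)
for r in (194,200,210,220,230,240): 
    c=np.flatnonzero(m[r,225:345])+225; print(r,c.min(),c.max(),end='; ')
for c in (245,255,300,320): print(c,np.flatnonzero(m[170:,c]).min()+170,end=' ')
E
```

```text
px [2.63375718e-02 2.38822831e+02] 0.2757573636810526
yaw 0.32349580809758627
194 244 325; 200 241 328; 210 241 328; 220 242 327; 230 242 327; 240 242 326; 245 192 255 191 300 192 320 192
```

View pics/s2.png

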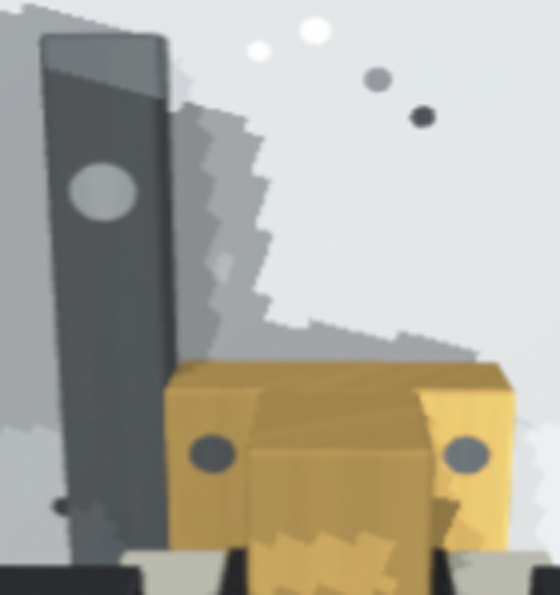

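The fence's measured yaw is 0.3235 against a tool yaw of 0.326, with the foot flush on the long fence. I let it settle, check and hand in.

move_arm(deltas=[[0,0,0,0,0,0],[0,0,0,0,0,0],[0,0,0,0,0,0],[0,0,0,0,0,0],[0,0,0,0,0,0]])

```text
t: 16.23
eef_pos: [0.509, 0.1742, 0.2428]
ee_rot: [3.138, -0.004, -2.815]
force: [-27.8, 15.0, 24.1]
width: 0.0193
```

```bash
python3 f.py; python3 -c "
from station import arm
print(arm.job_done())"
```

```text
16.2333 uv [537.94539969   9.27268562] z 0.24277478196798183 rot [ 3.13842244 -0.00379282 -2.81522814] F uv [-21.87685831  22.81003421] 24.121621527534973 M [8.27450274 7.66639496] 0.09891994074604263 0.019289633095917795
the job is handed in; nothing more can be done
None
```

I pushed the cover to its end stop, where the force rose to about 30 N. I then gripped the bracket by its rib, lifted it out, set it on the plate and pressed it into the fence corner. I handed the job in at 16.2 s, still gripping with 58 N commanded.

**Last checks:**
- **Force:** steady at about 22 N towards the short fence, 23 N towards the long fence and 24 N down. These are wrist readings, so they include friction.
- **Squareness:** the tool was at 0.326 rad and the long fence measured 0.3235 rad in the last wrist image, where the bracket's foot looked flush against it. I took the bracket's yaw from the tool and did not measure it separately. A small twist of about 0.1 N·m remained.
- **Flatness:** the tool height stayed within 0.1 mm of where the bracket first sat down on the plate. I did not measure the bracket's tilt directly.
- **Bystanders:** the weights and the magnet base looked unmoved in the last images. I did not re-check the dial stand in a picture at the end, but the arm never went near it.

**Disagreements:**
- The bracket stopped about 2.5 mm further along the long fence than the camera estimate. I put that down to calibration or grasp offset, since the force only rose at that point.
- Early images put the fence yaw at 0.3125 rad, against 0.3235 rad at the end. I corrected the angle by the twist reading and that last image.

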